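# Index the singing-bowl stand to its next stop

### The job

Shift the singing bowl's sliding stand one stop along its rail, to the side where the jade jar stands: pull up the red spring knob, slide the stand that way and let the pin snap fully home in the next hole, then let go. The holes are hidden and not evenly spaced, so feel for the click, and never force the pin against its hole with more than about 18 N. Keep the bowl standing on its base and leave the other things where they are.

Things in the scene. Friction and masses are not known exactly. Their poses are not given: they have to be found in the camera images.
- rail: fixed rail unit, 215 mm (x) by 340 mm (y), dark wooden bed with two aluminium guide rails and, along its front (-x) side, a slotted aluminium channel 26 mm high that hides the index holes. Origin: centre of its underside on the table. Its y axis is the slide direction, z is up; it may be turned about z.
- stand (a joint): position of the sliding stand along the rail's +y axis, m: 0 = present (middle) hole, end stops at +-0.085. One next hole on each side, 46 to 76 mm from the middle hole, exactly where is unknown and differs from side to side. Holes are 3 mm wider than the 8 mm pin. Sliding takes about 2 N, a few N with the pin dragging; with the pin in a hole it stops hard.
- plunger (a joint): height of the spring plunger, m: 0 = pin fully home in a hole (12 mm deep), 0.011 to 0.012 = pin tip dragging on the plate between holes, 0.018 = upper stop. The spring pushes down with 5 N at 0, 9 N at the upper stop. Let go between holes, the pin rides on the plate and drops by itself into a hole that comes under it.
- pin: the 8 mm steel locking pin below the knob, part of the plunger, hidden in the channel; origin: its flat tip with a rounded rim, 10 mm above the table when home, 21 to 22 mm when riding on the plate. Pushing the stand sideways while it is in a hole loads it.
- knob (a point): middle of the round red plunger knob, on its axis, moves with the plunger: knob 26 mm across, 30 mm high, underside 16 mm below this point, top 14 mm above; with the pin home this point is 82 mm above the table. Take it from above, pull straight up.
- housing (a point): centre of the top face of the square dark steel plunger housing under the knob, 62 mm above the table; 32 x 32 x 22 mm high, fixed to the stand, square to the rail: a good place to push the stand sideways. Below it the 32 mm wide tongue, underside 28 mm above the table. The wooden base begins 35 mm behind (+x) the plunger axis.
- base_top (a point): middle of the felt pad where the bowl stands, 41 mm above the table, 120 mm behind (+x) the plunger axis; moves with the stand. The stand is a wooden base 150 (x) by 130 mm (y) with a tongue to the front that carries the plunger.
- bowl: loose brass singing bowl standing on the stand's wooden base, 100 mm across, 52 mm high; origin: centre of its underside, z up
- jar: jade-green glass jar with a twist cap, 68 mm across, 100 mm high, standing beyond one end of the rail; origin: centre of its underside. It tells which way the stand must go.
- spoon_rest: dark coconut-wood spoon rest, a round dish 84 mm across with a 48 mm long tongue, 12 mm high; bystander, loose. Origin: centre of its underside.
- stopwatch: black round plastic stopwatch 58 mm across, 14 mm thick, white face and yellow press button; bystander, loose. Origin: centre of its underside.
- cork: orange cork block 70 x 120 x 50 mm; bystander, loose. Origin: centre of its underside.
- striker: singing-bowl striker, a pale wooden stick 170 mm long overall with a blue padded head, 28 mm high; bystander, loose. Origin: centre of its underside.
Things that resemble listed ones, but are neither listed nor needed, are in the scene too. What is shaped like the bowl but purple is not meant.

How it is judged:
By the outcome, as a careful person would: the job done as asked, in the order asked, and still so for the second after the job is handed in, with the robot touching nothing.
It also fails if it takes over 45 s, if anything falls off the work surface, if the arm or the gripper's body presses on something with over 40 N, if the wrist force passes 120 N, or if a joint passes its speed limit or range.

### The arm

A 7-joint arm with a two-finger parallel gripper is mounted at the origin on the work surface. World frame = base frame: x ahead of the robot, y to its left, z up, the work surface at z = 0. Lengths are in m, angles in degrees, forces in N, time in s.
With the tool pointing down it reaches from about 0.4 to 0.85 m from the base axis. Payload 6.9 kg.
Tool frame: the origin (TCP) lies midway between the tips of the shut fingers; the grasp point (between the pads) lies 19 mm behind it (grip_point_offset is the z of the grasp point in the tool frame, in m); z points along the fingers, y is the line along which they close (so a half turn about z gives the same grasp; the last joint's range is limited). The gripper opens to 85 mm and grips with 20 to 120 N. Pads are 22 mm wide; open, the fingers measure 114 mm over their backs; the gripper's body (76 mm by 85 mm) begins 54 mm behind the grasp point. The pads swing forward as they close: fully open they stand 13 mm farther back than shut.
Start: joints at [-57.783, 29.078, -13.613, 85.955, 7.202, 65.827, -8.869], TCP at [0.276, 0.561, 0.231] pointing down, gripper open.
Joint ranges: [-176.47, 176.47], [-13.61, 117.27], [-81.72, 77.17], [0.22, 143.17], [-87.28, 267.28], [10, 112.55], [-165.47, 165.47]. Speed limits (degrees/s): [136.94, 136.94, 180, 180, 180, 180, 180].

### API

Orientations are given as a 3x3 rotation matrix whose columns are the frame's x, y, z axes.
In Python, from bench import state, get_image, calibration, hand_in, grip_point_offset gives the robot as it stands.
- The arm moves only by the tool jog_arm, never from a script. Its argument "steps" is one flat list of numbers, 5 for each row, row after row: the shift along the world's x, y, z in m, then the turn about the world's z in degrees, then the opening, from 0 (shut) to 1 (fully open). A call has 1 to 20 rows; each row shifts and turns the commanded pose from where the row before left it; what a row does not reach is not made up. A row lasts 1/10 s, in which the tool goes at most 50 mm and 8.59 degrees, less where a joint would pass 70% of its speed; a pose out of reach is approached as far as the arm can. A call with a gripper value outside its range is refused whole. The fingers move at their own pace and stop on an object; "newtons" is the grip in N (left out, the last holds). Time passes only in rows, so rows that do not move let the fingers close. It gives the time, the measured TCP pose, the force, the opening and the grip force at its end, in the units of the state.
- state(): the state, without advancing time (a new reading comes with each control period).
- get_image(name): name is "scene" or "top"; returns (picture, depth): 480x640x3 uint8, red, green, blue; 480x640 float32, m along the optical axis (not along the pixel's ray), 0 where there is no reading.
- calibration(name): a dict with "mtx" (3x3 intrinsics, pixels), "pose" (4x4, takes a point from camera to world coordinates). Camera axes: x right, y up, looking along -z (the intrinsics and any distortion apply to the point x, -y, -z); pixel columns grow to the right and rows downward; lengths in m; the calibration is good to about 2 mm. A picture is of the moment at which its call begins. calibration takes no time and is no camera call.
- hand_in(): hands the job in; it is judged then, once.
The state is a dict: "clock": time; "qpos": joint angles; "joint_vel": joint speeds; "joint_torque": joint torques, N m; "eef_pos": TCP position; "tool_rot": TCP orientation; "wrist_force": force on the tool from outside, world axes, zero at the start; "moment": the same for the moment, N m; "gripper_width": finger opening in m; "gripper_force": force on a finger pad.
Only numpy, scipy, OpenCV 4.12 (cv2) and the standard library are available. Lean on these libraries where they do the work, as an engineer would, in place of code of your own. Each camera call takes 0.05 s, during which the arm holds its last target. There are 200 camera calls.

## Working session

There is one attempt and no reset: what is moved stays moved. The work goes in short steps, Python scripts to look and compute and a tool call to move; the robot and the scene stay as the last step left them, time stands still between calls to the robot, and variables do not carry over. Pictures are saved under pics/ and viewed, at most 10 in all, crops included, and the job is handed in when it is done.

Besides the shell and the picture viewer there is one more tool, called after "Call:" by a JSON object that holds its "name" and its "arguments". jog_arm: Moves the arm, as the interface text tells. Its arguments: {"type":"object","properties":{"steps":{"type":"array","items":{"type":"number"}},"newtons":{"type":"number"}},"required":["steps"]}

```bash
mkdir -p pics
python3 - <<'E'
from bench import *
import cv2, numpy as np
for n in ("scene","top"):
    p,d=get_image(n); cv2.imwrite(f"pics/{n}0.png",p[:,:,::-1]); np.save(f"pics/{n}0.npy",d)
    c=calibration(n); print(n,c)
s=state(); print(s, grip_point_offset)
E
```

```text
scene {'mtx': array([[603.6164795 ,   0.        , 322.37446061],
       [  0.        , 603.6164795 , 242.30756198],
       [  0.        ,   0.        ,   1.        ]]), 'pose': array([[-0.38130862, -0.73985239,  0.55427626,  1.3467249 ],
       [ 0.92440252, -0.31108786,  0.22069058,  0.33074803],
       [ 0.00915016,  0.59652559,  0.8025419 ,  1.18105353],
       [ 0.        ,  0.        ,  0.        ,  1.        ]])}
top {'mtx': array([[544.64502292,   0.        , 314.6262704 ],
       [  0.        , 544.64502292, 232.61788627],
       [  0.        ,   0.        ,   1.        ]]), 'pose': array([[ 0.02830139,  0.99333116, -0.11176872,  0.43248314],
       [-0.99959395,  0.02775333, -0.0064567 ,  0.00564574],
       [-0.00331169,  0.11190607,  0.99371327,  1.40710548],
       [ 0.        ,  0.        ,  0.        ,  1.        ]])}
{'clock': 0.1, 'qpos': array([-57.78153971,  29.12067795, -13.6077972 ,  86.00134423,
         7.20200089,  65.82605249,  -8.87013179]), 'joint_vel': array([ 0.01073706, -0.0416582 , -0.04100777, -0.20654543,  0.02804038,
       -0.01769572,  0.02829205]), 'joint_torque': array([-4.78779722e-03, -6.21837330e+01, -2.19442002e+00, -2.50207990e+01,
        1.25733926e-02,  7.86145945e-03, -8.68220866e-06]), 'eef_pos': array([0.27557377, 0.5604877 , 0.23052586]), 'tool_rot': array([[-8.97446571e-01,  4.41122686e-01, -6.54968181e-04],
       [ 4.41123171e-01,  8.97445452e-01, -1.41725310e-03],
       [-3.73842776e-05, -1.56083057e-03, -9.99998781e-01]]), 'wrist_force': array([ 0.27122352, -0.02270546, -0.27114646]), 'moment': array([-0.05495113, -0.0175806 ,  0.0251666 ]), 'gripper_force': 0.0, 'gripper_width': 0.08533831870889681} -0.0187
```

View pics/scene0.png

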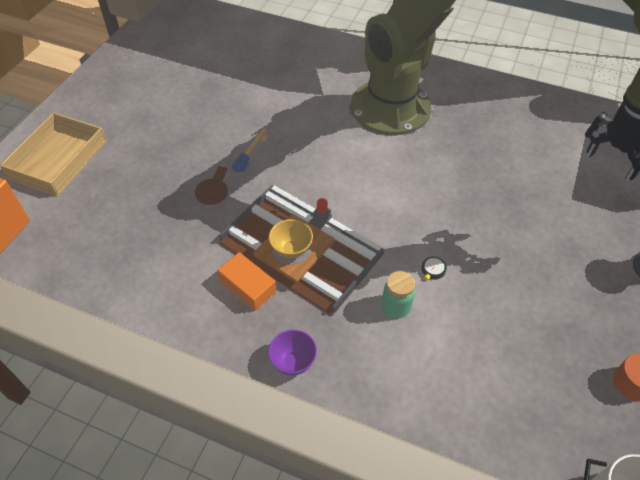

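View pics/top0.png

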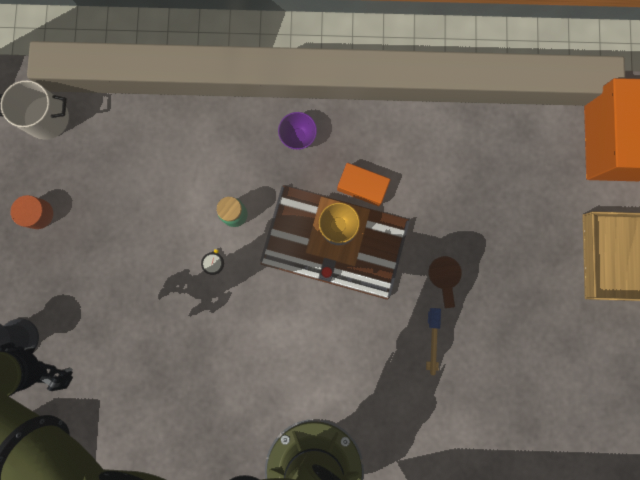

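The scene view shows the red knob at about (322,206) and the jar at (398,295). In the top view the knob is at (327,271), the jar at (230,210), and the rail is tilted about 16° in the picture. The jar is on the world +y side.

```bash
cat > h.py <<'E'
from bench import *
import cv2, numpy as np
def ray(n,u,v):
    c=calibration(n);K=c["mtx"];P=c["pose"]
    d=P[:3,:3]@np.array([(u-K[0,2])/K[0,0],-(v-K[1,2])/K[1,1],-1]); return P[:3,3],d
def onz(n,u,v,z):
    o,d=ray(n,u,v); return o+d*(z-o[2])/d[2]
def tri(a,b):
    (o1,d1),(o2,d2)=a,b
    t=np.linalg.lstsq(np.c_[d1,-d2],o2-o1,rcond=None)[0]
    p,q=o1+d1*t[0],o2+d2*t[1]; return (p+q)/2,np.linalg.norm(p-q)
def pts(n,u,v,d):
    "depth pixels to world points"
    c=calibration(n);K=c["mtx"];P=c["pose"]
    return (P[:3,:3]@np.array([(u-K[0,2])/K[0,0]*d,-(v-K[1,2])/K[1,1]*d,-d])).T+P[:3,3]
def red(p,box):
    hsv=cv2.cvtColor(p,cv2.COLOR_RGB2HSV).astype(int)
    m=((hsv[...,0]<6)|(hsv[...,0]>172))&(hsv[...,1]>150)&(hsv[...,2]>60)
    k=np.zeros_like(m);u0,v0,u1,v1=box;k[v0:v1,u0:u1]=1
    v,u=np.nonzero(m&k); return u,v
E
python3 - <<'E'
from h import *
I={n:(cv2.imread(f"pics/{n}0.png")[:,:,::-1].copy(),np.load(f"pics/{n}0.npy")) for n in("scene","top")}
r={}
for n,b in(("scene",(305,190,340,225)),("top",(310,258,345,285))):
    u,v=red(I[n][0],b); P=pts(n,u,v,I[n][1][v,u])
    r[n]=(u.mean(),v.mean()); print(n,len(u),r[n],u.min(),u.max(),v.min(),v.max(),"depth med",np.median(P,0).round(4),"zmax",np.percentile(P[:,2],90).round(4))
    T=P[P[:,2]>np.percentile(P[:,2],60)];print(T.mean(0))
print(tri(ray("scene",*r["scene"]),ray("top",*r["top"])))
print("top at z .094",onz("top",*r["top"],.094))
# channel top face in the depth of top view and bright strips
p,d=I["top"]; v,u=np.mgrid[180:305,250:420]; v,u=v.ravel(),u.ravel()
P=pts("top",u,v,d[v,u]); 
g=p[v,u].astype(int); m=(g.min(1)>110)&(P[:,2]>.012)&(P[:,2]<.035)
M=np.zeros(p.shape[:2],np.uint8); M[v[m],u[m]]=255
n,L,S,C=cv2.connectedComponentsWithStats(M)
for i in range(1,n):
    if S[i,4]>60:
        k=L[v,u]==i; q=P[k]; f=cv2.fitLine(q[:,:2].astype(np.float32),cv2.DIST_HUBER,0,.01,.01).ravel()
        print(S[i],q.mean(0).round(4),"angle of line from world y",np.degrees(np.arctan(-f[0]/f[1])).round(2))
# top outline of the rail
m=(P[:,2]>.008); M[:]=0; M[v[m],u[m]]=255
cs,_=cv2.findContours(M,0,2); c=max(cs,key=cv2.contourArea); print(cv2.minAreaRect(c))
# housing
T=[]
k=(P[:,2]>.055)&(P[:,2]<.070)&(np.hypot(P[:,0]-.37,P[:,1]+.0)<.1)&(g.max(1)<90)
print("housing",k.sum(),P[k].mean(0),P[k].min(0),P[k].max(0))
E
python3 - <<'E'
import cv2
p=cv2.imread("pics/top0.png")[180:310,220:460];cv2.imwrite("pics/crop1.png",cv2.resize(p,None,fx=3.3,fy=3.3,interpolation=cv2.INTER_CUBIC))
E
```

```text
<stdin>:6: RuntimeWarning: Mean of empty slice.
  ret = ret.dtype.type(ret / rcount)
Traceback (most recent call last):
ValueError: zero-size array to reduction operation minimum which has no identity
```

View pics/crop1.png

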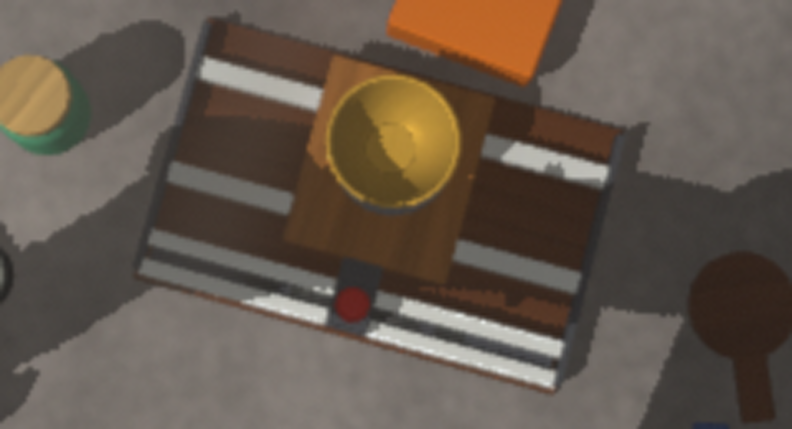

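The crop shows the knob at (352,304) in the crop, which is top pixel (326.7,272.1). The rail's front edge runs from (137,275) to (553,390), a slope of about 15.5°. The red mask was too strict, so I'll loosen it.

```bash
sed -i 's/(hsv\[...,1\]>150)&(hsv\[...,2\]>60)/(hsv[...,1]>130)\&(hsv[...,2]>30)/; s/k=np.zeros_like(m);/k=np.zeros_like(m);/' h.py
python3 - <<'E'
from h import *
I={n:(cv2.imread(f"pics/{n}0.png")[:,:,::-1].copy(),np.load(f"pics/{n}0.npy")) for n in("scene","top")}
print(I["top"][0][272,327],I["scene"][0][206,322],I["top"][1][272,327],I["scene"][1][206,322])
r={}
for n,b in(("scene",(305,190,340,225)),("top",(310,258,345,285))):
    u,v=red(I[n][0],b); 
    if len(u)==0: print("none");continue
    P=pts(n,u,v,I[n][1][v,u])
    r[n]=(u.mean(),v.mean()); print(n,len(u),r[n],u.min(),u.max(),v.min(),v.max(),"zq",np.percentile(P[:,2],[10,50,90]).round(4),"med",np.median(P,0).round(4))
if len(r)==2: print(tri(ray("scene",*r["scene"]),ray("top",*r["top"])))
print("knob top at z .096",onz("top",326.7,272.1,.096))
a=onz("top",220+137/3.3,180+275/3.3,.013);b=onz("top",220+553/3.3,180+390/3.3,.013)
print("front edge",a,b,"length",np.linalg.norm(a-b),"yaw",np.degrees(np.arctan2(-(a-b)[0],(a-b)[1])))
p,d=I["top"]; v,u=np.mgrid[180:305,250:420]; v,u=v.ravel(),u.ravel()
P=pts("top",u,v,d[v,u]); g=p[v,u].astype(int)
m=(P[:,2]>.008); M=np.zeros(p.shape[:2],np.uint8); M[v[m],u[m]]=255
n,L,S,C=cv2.connectedComponentsWithStats(M)
cs,_=cv2.findContours(M,0,2); c=max(cs,key=cv2.contourArea); print(cv2.minAreaRect(c))
for n,(uu,vv) in {"scene":((300,345),(190,235)),"top":((310,345),(255,290))}.items():
    v2,u2=np.mgrid[vv[0]:vv[1],uu[0]:uu[1]]; v2,u2=v2.ravel(),u2.ravel(); Q=pts(n,u2,v2,I[n][1][v2,u2])
    for lo,hi in((.056,.067),(.088,.104)):
        k=(Q[:,2]>lo)&(Q[:,2]<hi)&(Q[:,0]<.44); 
        if k.sum(): print(n,lo,k.sum(),Q[k].mean(0).round(4),cv2.minAreaRect(Q[k,:2].astype(np.float32)))
E
```

```text
[101  37  34] [126  56  53] 1.3092958 1.4195426
scene 101 (np.float64(321.66336633663366), np.float64(205.17821782178217)) 318 326 199 212 zq [0.0771 0.0936 0.0982] med [ 0.4945 -0.012   0.0936]
top 82 (np.float64(326.4024390243902), np.float64(271.6829268292683)) 322 331 267 276 zq [0.0915 0.0949 0.0985] med [ 0.4857 -0.0161  0.0949]
(array([ 0.48656753, -0.01609469,  0.08149798]), np.float64(0.0020167058525599473))
knob top at z .096 [ 0.48533581 -0.01753548  0.096     ]
front edge [0.50637837 0.14839886 0.013     ] [ 0.42692539 -0.17528041  0.013     ] length 0.33328822875676517 yaw -13.791606427652704
((335.12237548828125, 241.63424682617188), (135.31570434570312, 83.123046875), 15.64224624633789)
```

Call:
{"name": "jog_arm", "arguments": {"steps": [0.0105,-0.0288,-0.0036,-3.9,1,0.0105,-0.0288,-0.0036,-3.9,1,0.0105,-0.0288,-0.0036,-3.9,1,0.0105,-0.0288,-0.0036,-3.9,1,0.0105,-0.0288,-0.0036,-3.9,1,0.0105,-0.0288,-0.0036,-3.9,1,0.0105,-0.0288,-0.0036,-3.9,1,0.0105,-0.0288,-0.0036,-3.9,1,0.0105,-0.0288,-0.0036,-3.9,1,0.0105,-0.0288,-0.0036,-3.9,1,0.0105,-0.0288,-0.0036,-3.9,1,0.0105,-0.0288,-0.0036,-3.9,1,0.0105,-0.0288,-0.0036,-3.9,1,0.0105,-0.0288,-0.0036,-3.9,1,0.0105,-0.0288,-0.0036,-3.9,1,0.0105,-0.0288,-0.0036,-3.9,1,0.0105,-0.0288,-0.0036,-3.9,1,0.0105,-0.0288,-0.0036,-3.9,1,0.0105,-0.0288,-0.0036,-3.9,1,0.0105,-0.0288,-0.0036,-3.9,1], "newtons": 30}}

```text
clock: 2.1
eef_pos: [0.4858, -0.0163, 0.159]
tool_rot: [[0.247, 0.969, -0.0], [0.969, -0.247, 0.0], [-0.0, -0.0, -1.0]]
wrist_force: [0.1, 0.4, 0.2]
gripper_width: 0.0853
gripper_force: 0.0
```

Call:
{"name": "jog_arm", "arguments": {"steps": [0,0,-0.01,0,0.6,0,0,-0.015,0,0.6,0,0,-0.015,0,0.6,0,0,-0.015,0,0.6,0,0,0,0,0.6]}}

```text
clock: 2.6
eef_pos: [0.4841, -0.0144, 0.1025]
tool_rot: [[0.244, 0.97, -0.004], [0.97, -0.244, 0.0], [-0.001, -0.004, -1.0]]
wrist_force: [0.4, 0.3, 0.2]
gripper_width: 0.0514
gripper_force: 0.0
```

Run:
```python
from h import *
p,d=get_image("scene"); cv2.imwrite("pics/c2.png",cv2.resize(p[130:300,220:420,::-1],None,fx=3.5,fy=3.5,interpolation=cv2.INTER_CUBIC))
```

```text
(no output)
```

View pics/c2.png

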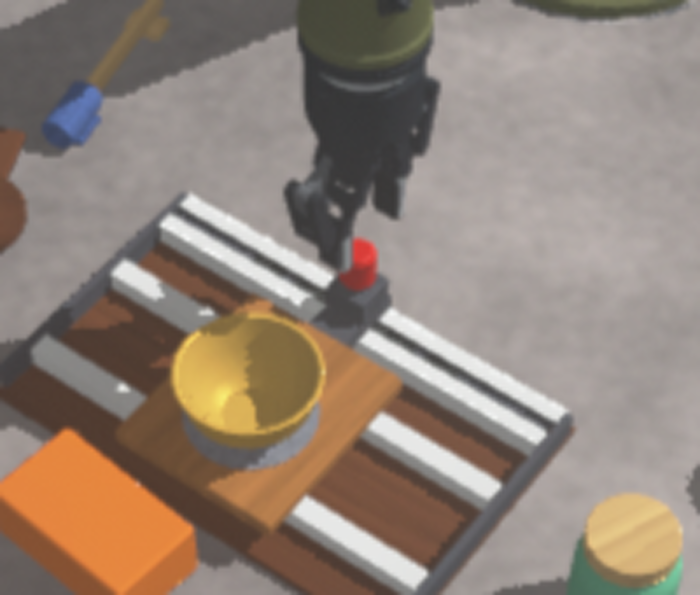

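The view shows the knob at crop (360,265) with the fingers flanking it, at about (343,260) and (393,215). The alignment is good, so I'll descend.

Call:
{"name": "jog_arm", "arguments": {"steps": [0,0,-0.01,0,0.6,0,0,-0.01,0,0.6,0,0,-0.01,0,0.6,0,0,-0.004,0,0.6,0,0,0,0,0.6,0,0,0,0,0.6]}}

```text
clock: 3.25
eef_pos: [0.4857, -0.0152, 0.0703]
tool_rot: [[0.245, 0.97, -0.0], [0.97, -0.245, -0.0], [-0.0, -0.0, -1.0]]
wrist_force: [-1.2, -0.6, -0.1]
gripper_width: 0.0513
gripper_force: 0.0
```

Call:
{"name": "jog_arm", "arguments": {"steps": [0,0,0,0,0.25,0,0,0,0,0.1,0,0,0,0,0.1,0,0,0,0,0.1,0,0,0,0,0.1], "newtons": 40}}

```text
clock: 3.75
eef_pos: [0.4869, -0.0153, 0.0709]
tool_rot: [[0.245, 0.97, 0.002], [0.97, -0.245, -0.0], [0.0, 0.002, -1.0]]
wrist_force: [3.4, -1.9, 5.4]
gripper_width: 0.0247
gripper_force: 39.5
```

Call:
{"name": "jog_arm", "arguments": {"steps": [0,0,0.004,0,0.1,0,0,0.004,0,0.1,0,0,0.004,0,0.1,0,0,0.003,0,0.1,0,0,0,0,0.1]}}

```text
clock: 4.25
eef_pos: [0.4869, -0.0153, 0.0852]
tool_rot: [[0.245, 0.97, 0.002], [0.97, -0.245, -0.001], [-0.0, 0.002, -1.0]]
wrist_force: [8.7, -2.3, -8.1]
gripper_width: 0.024
gripper_force: 39.7
```

Call:
{"name": "jog_arm", "arguments": {"steps": [0.0005,0.0019,0,0,0.1,0.0007,0.0029,0,0,0.1,0.001,0.0039,0,0,0.1,0,0,0,0,0.1]}}

```text
clock: 4.65
eef_pos: [0.4891, -0.0065, 0.0848]
tool_rot: [[0.245, 0.97, 0.002], [0.97, -0.245, -0.001], [-0.0, 0.002, -1.0]]
wrist_force: [8.1, -1.1, -7.9]
gripper_width: 0.0248
gripper_force: 39.7
```

Call:
{"name": "jog_arm", "arguments": {"steps": [0.001,0.0041,0,0,0.1,0.001,0.0041,0,0,0.1,0.001,0.0041,0,0,0.1,0.001,0.0041,0,0,0.1,0.001,0.0041,0,0,0.1,0.001,0.0041,0,0,0.1,0,0,0,0,0.1]}}

```text
clock: 5.35
eef_pos: [0.4951, 0.0181, 0.0848]
tool_rot: [[0.245, 0.97, 0.002], [0.97, -0.245, -0.001], [-0.0, 0.002, -1.0]]
wrist_force: [7.7, -0.8, -9.1]
gripper_width: 0.0241
gripper_force: 39.7
```

Call:
{"name": "jog_arm", "arguments": {"steps": [0,0,-0.002,0,0.1,0,0,0,0,0.1,0,0,0,0,0.5,0,0,0,0,0.5,0,0,0,0,0.5,0,0,0.014,0,0.5,0,0,0.02,0,0.5,0,0,0.02,0,0.5,-0.0029,-0.0116,0,0,0,-0.0029,-0.0117,0,0,0,-0.0029,-0.0116,0,0,0,0,0,0,0,0,0,0,0,0,0], "newtons": 20}}

```text
clock: 6.65
eef_pos: [0.4847, -0.0172, 0.1367]
tool_rot: [[0.246, 0.969, -0.001], [0.969, -0.246, 0.0], [-0.0, -0.001, -1.0]]
wrist_force: [-0.0, 0.7, 0.2]
gripper_width: -0.0002
gripper_force: 0.0
```

Run:
```python
from h import *
p,d=get_image("scene"); cv2.imwrite("pics/c3.png",cv2.resize(p[130:300,220:420,::-1],None,fx=3.5,fy=3.5,interpolation=cv2.INTER_CUBIC))
u,v=red(p,(300,170,370,240)); P=pts("scene",u,v,d[v,u]); print(len(u),u.mean(),v.mean(),np.median(P,0))
for z in (.094,.0935): print(onz("scene",u.mean(),v.mean(),z))
s=state(); print(s["eef_pos"],s["wrist_force"],s["gripper_width"])
```

```text
113 333.9646017699115 208.46017699115043 [0.5016273  0.02180142 0.10428914]
[0.49411575 0.01917931 0.094     ]
[0.49372358 0.019036   0.0935    ]
[ 0.48494111 -0.01669977  0.13678713] [ 0.79309457 -0.34549162  0.22707909] -0.0002919880563258343
```

View pics/c3.png

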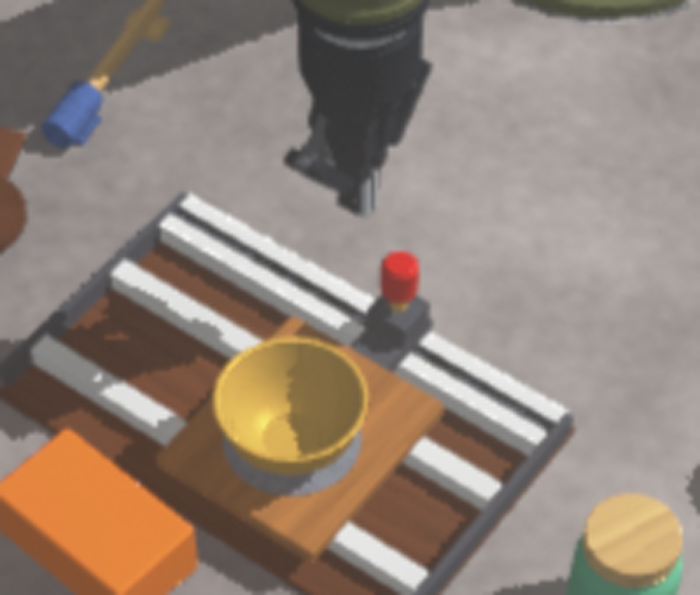

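The knob is at crop (400,278) with its brass shaft showing, so the pin is riding on the plate. The stand has moved and the bowl is still standing. The shut fingers are free on the -y side, so I'll lower them beside the housing.

Call:
{"name": "jog_arm", "arguments": {"steps": [0,0,-0.02,0,0,0,0,-0.02,0,0,0,0,-0.02,0,0,0,0,-0.018,0,0,0,0,-0.01,0,0,0,0,0,0,0,0,0,0,0,0]}}

```text
clock: 7.4
eef_pos: [0.4854, -0.0165, 0.0495]
tool_rot: [[0.245, 0.97, -0.0], [0.97, -0.245, 0.0], [0.0, -0.0, -1.0]]
wrist_force: [0.4, -0.8, -0.5]
gripper_width: -0.0002
gripper_force: 0.0
```

Call:
{"name": "jog_arm", "arguments": {"steps": [0.0005,0.0019,0,0,0,0.0005,0.0019,0,0,0,0.0005,0.0019,0,0,0]}}

```text
clock: 7.7
eef_pos: [0.4871, -0.0107, 0.0499]
tool_rot: [[0.245, 0.97, 0.001], [0.97, -0.245, 0.0], [0.0, 0.001, -1.0]]
wrist_force: [0.0, -0.1, 0.0]
gripper_width: -0.0005
gripper_force: 0.0
```

Call:
{"name": "jog_arm", "arguments": {"steps": [0.0002,0.001,0,0,0,0.0003,0.001,0,0,0,0.0002,0.001,0,0,0,0.0003,0.001,0,0,0]}}

```text
clock: 8.1
eef_pos: [0.4874, -0.0083, 0.0494]
tool_rot: [[0.246, 0.969, -0.0], [0.969, -0.246, -0.001], [-0.001, -0.0, -1.0]]
wrist_force: [-0.9, -3.5, 3.0]
gripper_width: -0.0002
gripper_force: 2.0
```

Call:
{"name": "jog_arm", "arguments": {"steps": [0.0002,0.001,0,0,0,0.0003,0.001,0,0,0,0.0002,0.001,0,0,0]}}

```text
clock: 8.4
eef_pos: [0.4881, -0.0055, 0.0494]
tool_rot: [[0.247, 0.969, -0.0], [0.969, -0.247, -0.001], [-0.002, -0.0, -1.0]]
wrist_force: [-0.5, -5.1, 3.2]
gripper_width: -0.0
gripper_force: 2.4
```

Call:
{"name": "jog_arm", "arguments": {"steps": [0.0003,0.001,0,0,0,0.0002,0.001,0,0,0,0.0003,0.001,0,0,0,0.0002,0.001,0,0,0,0.0002,0.001,0,0,0]}}

```text
clock: 8.9
eef_pos: [0.4893, -0.0005, 0.0494]
tool_rot: [[0.246, 0.969, -0.0], [0.969, -0.246, -0.001], [-0.002, -0.0, -1.0]]
wrist_force: [-2.4, -5.0, 2.5]
gripper_width: -0.0002
gripper_force: 2.9
```

Call:
{"name": "jog_arm", "arguments": {"steps": [0.0003,0.001,0,0,0,0.0002,0.001,0,0,0,0.0003,0.001,0,0,0]}}

```text
clock: 9.2
eef_pos: [0.49, 0.0025, 0.0494]
tool_rot: [[0.246, 0.969, -0.001], [0.969, -0.246, -0.001], [-0.001, -0.0, -1.0]]
wrist_force: [-1.8, -5.1, 3.2]
gripper_width: -0.0002
gripper_force: 2.9
```

Call:
{"name": "jog_arm", "arguments": {"steps": [0.0002,0.001,0,0,0,0.0003,0.001,0,0,0]}}

```text
clock: 9.4
eef_pos: [0.4905, 0.0046, 0.0494]
tool_rot: [[0.246, 0.969, -0.001], [0.969, -0.246, -0.001], [-0.001, -0.0, -1.0]]
wrist_force: [-2.3, -5.8, 4.6]
gripper_width: -0.0001
gripper_force: 3.4
```

Call:
{"name": "jog_arm", "arguments": {"steps": [0.0002,0.001,0,0,0,0.0003,0.001,0,0,0]}}

```text
clock: 9.6
eef_pos: [0.4913, 0.0077, 0.0493]
tool_rot: [[0.246, 0.969, -0.0], [0.969, -0.246, -0.0], [-0.0, -0.0, -1.0]]
wrist_force: [0.4, -0.2, 0.5]
gripper_width: 0.0005
gripper_force: 0.0
```

```bash
cat > k.py <<'E'
from h import *
import sys
p,d=get_image("scene"); cv2.imwrite(f"pics/{sys.argv[1]}.png",cv2.resize(p[150:270,270:400,::-1],None,fx=4.5,fy=4.5,interpolation=cv2.INTER_CUBIC))
u,v=red(p,(300,170,380,245)); P=pts("scene",u,v,d[v,u]); print(len(u),u.mean(),v.mean(),np.median(P,0).round(4),np.percentile(P[:,2],[10,90]).round(4))
# knob point must lie on the plunger line through the start, along the slide: height from where its ray crosses that vertical plane
o,dr=ray("scene",u.mean(),v.mean()); n=np.array([.97,-.245,0]); t=n@(np.array([.4866,-.0157,0])-o)/(n@dr); q=o+dr*t
print("on plunger plane",q.round(4)); s=state(); print(s["clock"],s["eef_pos"].round(4),s["wrist_force"].round(2))
E
python3 k.py c4
python3 - <<'E'
import cv2,numpy as np
from h import *
p=cv2.imread("pics/scene0.png")[:,:,::-1].copy();u,v=red(p,(300,170,380,245))
o,dr=ray("scene",u.mean(),v.mean()); n=np.array([.97,-.245,0]); t=n@(np.array([.4866,-.0157,0])-o)/(n@dr); print("start",(o+dr*t).round(4))
E
```

```text
126 339.45238095238096 213.78571428571428 [0.5062 0.0369 0.0966] [0.0797 0.102 ]
on plunger plane [0.4995 0.0353 0.088 ]
9.65 [0.4915 0.0084 0.0492] [-0.01  0.6   0.39]
start [ 0.4868 -0.0149  0.0822]
```

View pics/c4.png

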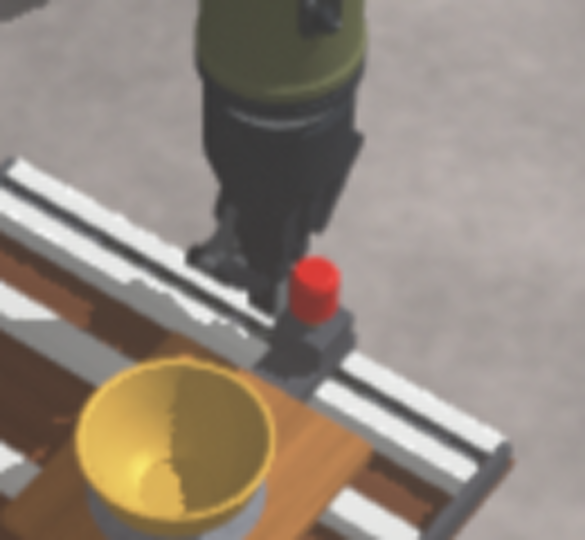

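The knob is at crop (316,290), about 0.088 m high. That is lower than riding and may be mid-drop, so I'll hold still and measure again.

Call:
{"name": "jog_arm", "arguments": {"steps": [0,0,0,0,0,0,0,0,0,0]}}

```text
clock: 9.85
eef_pos: [0.4915, 0.0085, 0.0492]
tool_rot: [[0.244, 0.97, -0.0], [0.97, -0.244, 0.0], [0.0, -0.0, -1.0]]
wrist_force: [0.3, -0.4, -0.3]
gripper_width: 0.0004
gripper_force: 0.0
```

```bash
python3 k.py c5
```

```text
127 339.68503937007875 215.22834645669292 [0.5062 0.0381 0.0931] [0.0773 0.0981]
on plunger plane [0.4997 0.0361 0.0833]
9.9 [0.4914 0.0084 0.0492] [-0.16 -0.35  0.65]
```

Call:
{"name": "jog_arm", "arguments": {"steps": [-0.0012,-0.0049,0,0,0,0,0,0.02,0,0,0,0,0.035,0,0,0,0,0.045,0,0,-0.01,-0.04,0.02,0,0,-0.01,-0.04,0.02,0,0,-0.01,-0.04,0,0,0,-0.01,-0.04,0,0,0,-0.01,-0.04,0,0,0,0,0,0,0,0]}}

```text
clock: 10.9
eef_pos: [0.4377, -0.2032, 0.1897]
tool_rot: [[0.254, 0.967, -0.0], [0.967, -0.254, -0.003], [-0.003, 0.001, -1.0]]
wrist_force: [-0.3, -0.1, -0.3]
gripper_width: 0.0
gripper_force: 0.0
```

```bash
python3 k.py c6
python3 - <<'E'
from h import *
p,d=get_image("top"); cv2.imwrite("pics/top6.png",p[:,:,::-1])
p0=cv2.imread("pics/top0.png")[:,:,::-1].copy()
a=red(p0,(305,255,345,290));b=red(p,(280,240,340,290))
a,b=[onz("top",x[0].mean(),x[1].mean(),.094) for x in(a,b)]; print(a,b,np.linalg.norm(b-a))
S=cv2.imread("pics/scene0.png")[:,:,::-1].copy(); q,_=get_image("scene")
for im,nm in((S,"before"),(q,"after")):
    u,v=red(im,(300,170,380,245)); o,dr=ray("scene",u.mean(),v.mean())
    t=[.97,-.245,0]@(np.array([.4866,-.0157,0])-o)/(np.array([.97,-.245,0])@dr); print(nm,(o+dr*t).round(4),len(u),v.min(),v.max())
E
```

```text
114 340.06140350877195 215.00877192982455 [0.5066 0.0391 0.0934] [0.0774 0.0994]
on plunger plane [0.4999 0.0371 0.0849]
10.95 [ 0.4388 -0.2     0.1894] [-0.4  -0.23 -0.53]
[ 0.48639781 -0.0168292   0.094     ] [0.49841833 0.03413691 0.094     ] 0.05236446636427676
before [ 0.4868 -0.0149  0.0822] 101 199 212
after [0.4999 0.0371 0.0849] 114 209 221
```

View pics/c6.png

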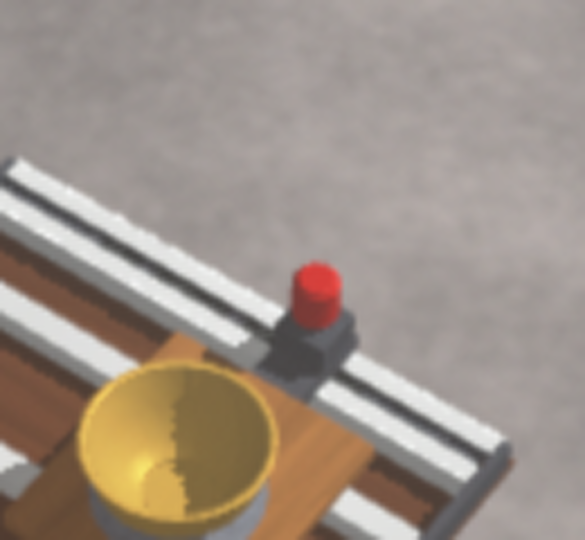

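View pics/top6.png

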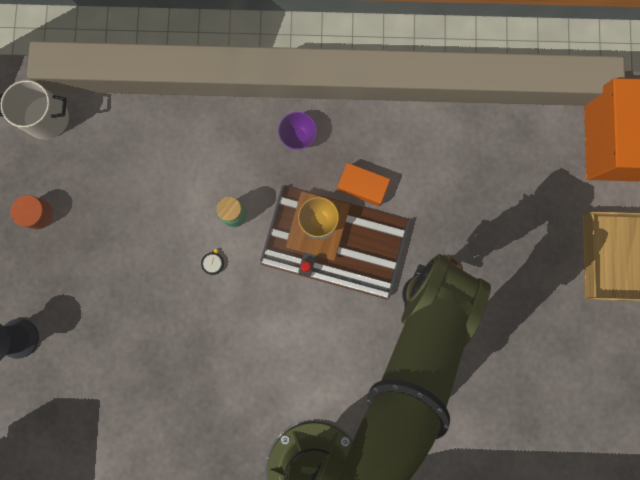

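The crop shows the knob low at (316,297), with the bowl upright. The top view shows the stand moved toward the jar, with the knob at (306,267) and nothing else shifted. I'll check the knob height by triangulating and by a side-by-side with the start picture.

Run:
```python
from h import *
L=lambda f:cv2.imread(f)[:,:,::-1].copy()
S0,T0,T1=L("pics/scene0.png"),L("pics/top0.png"),L("pics/top6.png"); S1,_=get_image("scene")
bs,bt=(300,170,380,245),(280,240,345,290)
def rect(im,b):
    u,v=red(im,b); return ((np.percentile(u,2)+np.percentile(u,98))/2,(np.percentile(v,2)+np.percentile(v,98))/2),(u.mean(),v.mean())
for s,t in((S0,T0),(S1,T1)):
    for i in(0,1): print(tri(ray("scene",*rect(s,bs)[i]),ray("top",*rect(t,bt)[i])),rect(s,bs)[i])
A=S0[190:232,300:345];B=S1[198:240,318:363]
cv2.imwrite("pics/c7.png",np.hstack([cv2.resize(x[:,:,::-1],None,fx=8,fy=8,interpolation=cv2.INTER_CUBIC) for x in(A,B)]))
```

```text
(array([ 0.48678012, -0.01576534,  0.08259267]), np.float64(0.003154822155461873)) (np.float64(322.0), np.float64(205.0))
(array([ 0.48656753, -0.01609469,  0.08149798]), np.float64(0.0020167058525599473)) (np.float64(321.66336633663366), np.float64(205.17821782178217))
(array([0.49879932, 0.03527142, 0.08282941]), np.float64(0.002462457769430177)) (np.float64(340.0), np.float64(215.0))
(array([0.49860973, 0.03545703, 0.08266407]), np.float64(0.002277324149788497)) (np.float64(340.06140350877195), np.float64(215.00877192982455))
```

View pics/c7.png

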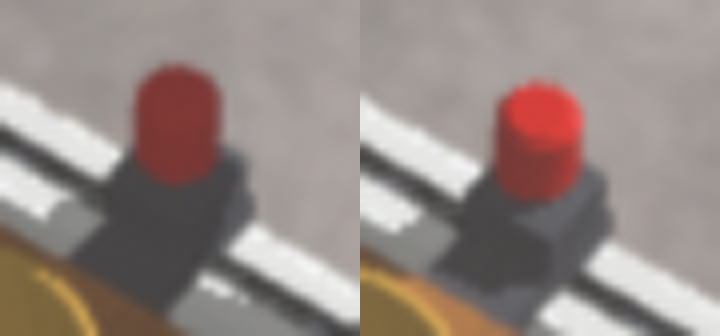

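In both halves the knob sits at the same height above the housing: centres at (177,124) and (540,142), with the housing corner offset equal within a pixel. Triangulated, the knob is at 0.083 m against 0.082 m at the start, so the pin is home about 52 mm along.

```bash
python3 -c "
from bench import *
print(hand_in())"
```

```text
the job is handed in; nothing more can be done
None
```

The stand is one stop along the rail toward the jade jar, about 52 mm from the old hole; the pin dropped into the next hole (knob back at its home height to about 1 mm in the pictures), the bowl is upright, the arm is clear, and the job is handed in.

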